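# Fit the tapered arbor to the bench drill's chuck

## Robot

A 6-joint arm with a two-finger parallel gripper is mounted at the origin on the work surface. World frame = base frame: x ahead of the robot, y to its left, z up, the work surface at z = 0. Lengths are in m, angles in rad, forces in N, time in s.
With the tool pointing down it reaches from about 0.35 to 0.775 m from the base axis. Payload 7.3 kg.
Tool frame: the origin (TCP) lies between the finger pads; the fingertips stand 17 mm ahead of it and the grasp point (between the pads) lies 2 mm behind it; z points along the fingers, y is the direction in which the jaws open and shut (so a half turn about z gives the same grasp; the last joint's range is limited). The gripper opens to 92 mm and grips with 3 to 60 N. Pads are 19 mm wide; open, the fingers measure 130 mm over their backs; the gripper's body (75 mm by 190 mm) begins 47 mm behind the grasp point.
Start: joints at [1.024, 0.342, 1.524, -0, 1.275, -0.146], TCP at [0.205, 0.483, 0.215] pointing down, gripper open.
Joint ranges: [-2.53, 2.53], [-0.77, 2.02], [0.04, 2.7], [-1, 4.14], [0.28, 2.66], [-3.11, 3.11]. Speed limits (rad/s): [2.57, 2.57, 3.14, 3.14, 3.14, 3.14].

## Interface

Orientations are given as [roll, pitch, yaw] about the fixed x, y, z axes, in that order (R = Rz(yaw) Ry(pitch) Rx(roll)).
In Python, from cell import sensors, vision, hand_in gives the robot as it stands.
- The arm moves only by the tool step_arm, never from a script. Its argument "series" is a list of rows, each a list of 5 numbers: the opening, from 0 (shut) to 1 (fully open), then the shift along the world's x, y, z each as a share of 25 mm, from -1 to 1, then the turn about the world's z as a share of 0.08 rad, from -1 to 1. A call has 1 to 12 rows; each row shifts and turns the commanded pose from where the row before left it; what a row does not reach is not made up. A row lasts 1/10 s, in which the tool goes at most 50 mm and 8.59 degrees, less where a joint would pass 70% of its speed; a pose out of reach is approached as far as the arm can. A call with a number of a shift or a turn outside -1 to 1 is refused whole. A call with a gripper value outside its range is refused whole. The fingers move at their own pace and stop on an object; "squeeze" is the grip in N (left out, the last holds). Time passes only in rows, so rows that do not move let the fingers close. It gives the time, the measured TCP pose, the force and the opening at its end, in the units of the state.
- sensors.observe(): the state, without advancing time (a new reading comes with each control period).
- vision.read_camera(name): name is "scene" or "top" or "wrist"; returns a dict with "pixels" (384x512x3 uint8, blue, green, red), "range_z" (384x512 float32, m along the optical axis (not along the pixel's ray), 0 where there is no reading), "camera_matrix" (3x3 intrinsics, pixels), "pose" (4x4, takes a point from camera to world coordinates). Camera axes: x right, y down, z forward; pixel columns grow to the right and rows downward; lengths in m; the calibration is good to about 2 mm. The wrist camera is an equidistant fisheye: a pixel r from the principal point sees the ray r / f radians off the axis. A picture is of the moment at which its call begins.
- hand_in(): hands the job in, once; it reports no verdict.
The state is a dict: "time": time; "qpos": joint angles; "qvel": joint speeds; "joint_efforts": joint torques, N m; "tool_pos": TCP position; "tool_rot": TCP orientation; "contact_force": force on the tool from outside, world axes, zero at the start; "torque": the same for the moment, N m; "opening": finger opening in m.
Only numpy, scipy, OpenCV 4.12 (cv2) and the standard library are available. Lean on these libraries where they do the work, as an engineer would, in place of code of your own. Each camera call takes 0.05 s, during which the arm holds its last target.

## Task

The drill chuck stands nose down in its wooden block. Take the arbor with the long tapered shank and the flat tang out of the rack, put its cone into the socket on top of the chuck and tap it down against the block, firmly but without forcing it, until the taper holds by itself. Then lift the chuck clear by the arbor alone and set it gently, nose down, in the round pocket of the plywood accessory tray, with the arbor still firmly in it, and leave the other arbors, the battery and the lens where they are.

Things in the scene. Friction and masses are not known exactly. Their poses are not given: they have to be found in the camera images.
- arbor_grip (a point): The steel arbor to fit (118 mm long, 0.14 kg, the tallest of three), upright in a rack hole: the point on its axis at mid-shank, z up. Round shank 17 mm across (slightly tapered) from 32 mm below to 32 mm above this point, flat tang 6 x 12.5 mm up to 46 mm above, collar 26 mm across 32 to 38 mm below, then the cone, hidden in the rack
- arbor_end (a point): Centre of the small lower end of that arbor's smooth 1:8 cone, 72 mm below arbor_grip. The cone is 34 mm long, 20.7 mm across under the collar, 17 mm near this end, which is well rounded
- chuck_mouth (a point): Centre of the socket mouth in the flat top of the chuck, z up. Socket: 1:8 cone, 20 mm across at the mouth, 36 mm deep. The arbor's cone first touches with its end 28 mm below this point (6 mm gap then left under the collar) and goes 1 to 2 mm deeper when pushed. It grips by friction alone: a push of 18 to 20 N holds the chuck's weight with some margin, 10 N may not
- chuck_nose (a point): Centre of the flat nose of the steel drill chuck, its lowest point, 86 mm below chuck_mouth; z up. The chuck is a round body 53 mm across, about 0.72 kg, loose with 1.5 mm play in the block's recess. It may press on the block with at most 34 N, its own weight (about 8.5 N with the arbor) included, so push with at most 25 N; and on the tray with at most 50 N
- block_recess (a point): the centre of the floor of the recess (56 mm across, 26 mm deep) in the softwood block, 110 x 110 x 42 mm, fixed to the bench; the floor is 16 mm above the bench
- rack: the wooden arbor rack, 70 mm (its x) x 212 mm (its y) x 46 mm high, fixed; origin at the centre of its underside. Its three holes lie in a row along its y, 66 mm apart, the middle one at the centre; an arbor hangs in its hole by its collar and is lifted straight up, 34 mm to come clear
- tray_pocket (a point): Centre of the floor of the round pocket (52 mm across, 13 mm deep) in the fixed plywood accessory tray, 130 x 180 x 26 mm high; the floor is 13 mm above the bench. It takes the chuck's nose (30 mm across at its end, 41 mm at 10 mm up). A chuck key and short upright drill bits are on the other end of the tray, 50 mm and more from this point towards the tray's -y
- stub_arbor_top (a point): the top of the collar of another arbor in the rack, with a short straight shank 13 mm across and 36 mm tall; leave it
- thick_arbor_top (a point): the top of the collar of a third arbor in the rack, with a straight shank 24 mm across and 44 mm tall; leave it
- battery: a block battery 49 x 26 x 18 mm lying on the bench; origin under its centre; leave it
- lens: a black lens barrel 49 mm across and 41 mm tall standing on the bench; origin under its centre; leave it
There are look-alikes about, which are no part of the job. What is meant by the part that bears block_recess is not blue or purple, and is the smaller of those in its own colour.

How it is judged:
By the outcome, as a careful person would: the job done as asked, in the order asked, and still so for the second after the job is handed in, with the robot touching nothing.
It also fails if it takes over 59 s, if anything falls off the work surface, if the arm or the gripper's body presses on something with over 40 N, if the wrist force passes 120 N, or if a joint passes its speed limit or range.

## Working session

There is one attempt and no reset: what is moved stays moved. The work goes in short steps, Python scripts to look and compute and a tool call to move; the robot and the scene stay as the last step left them, time stands still between calls to the robot, and variables do not carry over. Pictures are saved under pics/ and viewed, and the job is handed in when it is done.

Besides the shell and the picture viewer there is one more tool, called in YAML: its name, and indented under it one key for each argument. step_arm: Moves the arm, as the interface text tells. Its arguments: {"type":"object","properties":{"series":{"type":"array","items":{"type":"array","items":{"type":"number","minimum":-1,"maximum":1}}},"squeeze":{"type":"number"}},"required":["series"]}

```bash
ls; mkdir -p pics
cat > h.py <<'E'
import numpy as np, cv2, pickle
from cell import sensors, vision
def grab(tag,names=("scene","top")):
    d={}
    for n in names:
        d[n]=vision.read_camera(n); cv2.imwrite(f"pics/{tag}_{n}.png",d[n]["pixels"])
    pickle.dump(d,open(f"{tag}.pkl","wb")); return d
def cloud(c):
    z=c["range_z"];K=c["camera_matrix"];v,u=np.mgrid[:z.shape[0],:z.shape[1]]
    P=np.stack([(u-K[0,2])/K[0,0]*z,(v-K[1,2])/K[1,1]*z,z],-1)
    T=c["pose"];W=P@T[:3,:3].T+T[:3,3];W[z==0]=np.nan;return W
def proj(c,p):
    T=np.linalg.inv(c["pose"]);q=T[:3,:3]@np.array(p)+T[:3,3];k=c["camera_matrix"]@q;return k[:2]/k[2]
E
python3 - <<'E'
from h import *
s=sensors.observe();print(s)
d=grab("a",("scene","top","wrist"))
for n in d: print(n,d[n]["camera_matrix"].round(1).tolist(),d[n]["pose"].round(3).tolist())
E
```

```text
pics
{'time': 0.0, 'qpos': array([ 1.02399514e+00,  3.42724594e-01,  1.52500435e+00,  1.25247509e-05,
        1.27539053e+00, -1.45987305e-01]), 'qvel': array([-1.52586034e-03, -2.16188638e-03,  3.68502228e-04,  1.32387427e-04,
       -4.24704915e-04, -4.54291051e-05]), 'joint_efforts': array([ 1.47888662e-03, -4.31261730e+01, -2.44221926e+01,  7.17221992e-02,
        5.59725228e-02, -1.92728317e-04]), 'tool_pos': array([0.20458942, 0.48304452, 0.21474842]), 'tool_rot': array([-3.14008382e+00, -2.33954199e-04,  2.74077494e+00]), 'contact_force': array([ 0.15096594,  0.4749968 , -0.17366813]), 'torque': array([0.0257581 , 0.01334218, 0.01031798]), 'opening': 0.09185076240847327}
scene [[399.4, 0.0, 255.3], [0.0, 399.4, 194.4], [0.0, 0.0, 1.0]] [[0.568, 0.717, -0.404, 0.915], [0.823, -0.497, 0.276, -0.298], [-0.003, -0.489, -0.872, 0.971], [0.0, 0.0, 0.0, 1.0]]
top [[379.3, 0.0, 261.7], [0.0, 379.3, 182.3], [0.0, 0.0, 1.0]] [[0.022, -0.986, 0.163, 0.333], [-0.999, -0.017, 0.033, -0.028], [-0.03, -0.163, -0.986, 1.143], [0.0, 0.0, 0.0, 1.0]]
wrist [[297.3, 0.0, 256.7], [0.0, 297.3, 193.1], [0.0, 0.0, 1.0]] [[0.39, 0.876, 0.284, 0.127], [0.921, -0.371, -0.12, 0.515], [0.0, 0.309, -0.951, 0.383], [0.0, 0.0, 0.0, 1.0]]
```

View pics/a_scene.png

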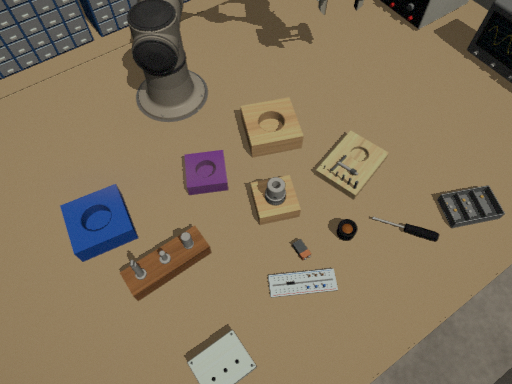

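View pics/a_top.png

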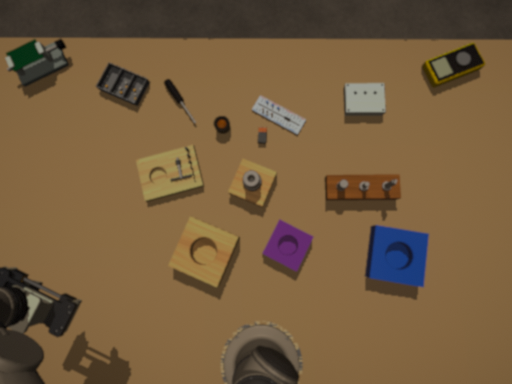

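View pics/a_wrist.png

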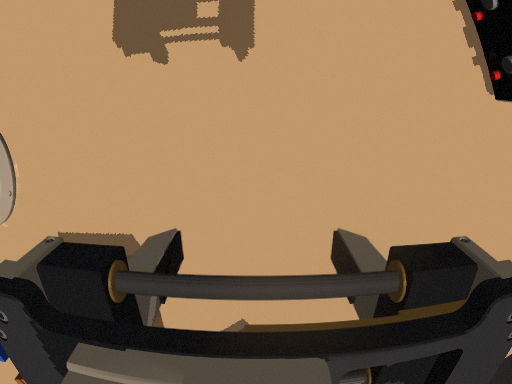

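The scene view shows the chuck in the small natural-wood block at about (275,190) and the rack at (165,262). The tall arbor is at its left end at (138,265), the tray pocket at (360,155), the battery at (302,247) and the lens at (347,229). Next I'll enlarge these areas.

Run:
```python
from h import *
d=pickle.load(open("a.pkl","rb"))
def crop(n,u0,v0,w,h,k): return cv2.resize(d[n]["pixels"][v0:v0+h,u0:u0+w],None,fx=k,fy=k,interpolation=cv2.INTER_CUBIC)
a=crop("scene",115,220,100,80,4);b=crop("top",320,165,90,45,4)
c=crop("scene",245,165,65,65,5);e=crop("scene",310,125,85,75,5);
cv2.imwrite("pics/c1.png",np.hstack([a,np.zeros((320,4,3),np.uint8),np.vstack([b,np.zeros((140,360,3),np.uint8)])]))
c=np.vstack([c,np.zeros((50,325,3),np.uint8)])
cv2.imwrite("pics/c2.png",np.hstack([c,e]))
cv2.imwrite("pics/c3.png",np.hstack([crop("top",130,140,80,65,5),crop("top",225,155,60,65,5)]))
S=cloud(d["scene"]);T=cloud(d["top"])
for n,W in(("s",S),("t",T)):
    print(n,np.nanmedian(W[...,2]))
    for (lo,hi) in((.03,.2),):
        m=(W[...,2]>lo)&(W[...,2]<hi)
        k,l,st,ce=cv2.connectedComponentsWithStats(m.astype(np.uint8))
        for i in range(1,k):
            if st[i,4]>40:
                p=W[l==i];print(st[i].tolist(),p.min(0).round(3),p.max(0).round(3),np.median(p,0).round(3))
```

```text
s 0.00037957800749743864
[0, 0, 80, 39, 1886] [-0.548 -0.375  0.03 ] [-0.521 -0.079  0.152] [-0.535 -0.254  0.071]
[85, 0, 15, 5, 41] [-0.562 -0.05   0.03 ] [-0.527 -0.008  0.047] [-0.535 -0.036  0.035]
[384, 0, 84, 25, 1094] [0.076 0.849 0.03 ] [0.252 1.113 0.127] [0.236 0.871 0.06 ]
[469, 0, 43, 80, 2066] [0.412 0.905 0.03 ] [0.598 0.969 0.2  ] [0.474 0.923 0.106]
[139, 42, 55, 63, 1679] [-0.02  -0.086  0.03 ] [0.1   0.066 0.2  ] [ 0.06  -0.02   0.101]
[241, 97, 63, 55, 2187] [0.217 0.072 0.03 ] [0.413 0.27  0.063] [0.325 0.165 0.057]
[185, 150, 43, 40, 1190] [ 0.265 -0.144  0.03 ] [0.409 0.    0.047] [ 0.341 -0.073  0.042]
[330, 155, 29, 20, 129] [0.52  0.211 0.03 ] [0.589 0.282 0.046] [0.544 0.256 0.035]
[251, 175, 50, 45, 1593] [ 0.449 -0.035  0.03 ] [0.589 0.107 0.107] [0.53  0.026 0.043]
[60, 184, 76, 74, 2991] [ 0.23  -0.464  0.03 ] [ 0.398 -0.297  0.062] [ 0.325 -0.384  0.056]
[338, 219, 20, 19, 296] [0.673 0.11  0.03 ] [0.721 0.161 0.045] [0.698 0.135 0.038]
[120, 226, 91, 72, 2615] [ 0.472 -0.395  0.03 ] [ 0.548 -0.182  0.132] [ 0.517 -0.294  0.046]
[188, 330, 69, 54, 2281
[... 369 characters left out ...]
116, 17, 16, 199] [0.671 0.112 0.03 ] [0.719 0.161 0.044] [0.694 0.136 0.036]
[170, 158, 24, 24, 107] [0.515 0.213 0.03 ] [0.585 0.284 0.044] [0.54  0.258 0.034]
[228, 159, 49, 48, 1370] [ 0.445 -0.033  0.03 ] [0.584 0.107 0.104] [0.511 0.036 0.041]
[326, 174, 75, 25, 1777] [ 0.471 -0.394  0.03 ] [ 0.546 -0.18   0.13 ] [ 0.504 -0.285  0.044]
[168, 217, 71, 70, 2413] [0.216 0.073 0.03 ] [0.407 0.268 0.063] [0.31  0.17  0.056]
[262, 219, 51, 53, 1193] [ 0.261 -0.14   0.032] [0.408 0.003 0.046] [ 0.334 -0.071  0.04 ]
[367, 225, 62, 63, 2521] [ 0.228 -0.464  0.03 ] [ 0.396 -0.295  0.062] [ 0.311 -0.379  0.055]
[232, 340, 53, 41, 463] [ 0.008 -0.058  0.03 ] [0.097 0.071 0.2  ] [0.056 0.034 0.067]
```

View pics/c1.png

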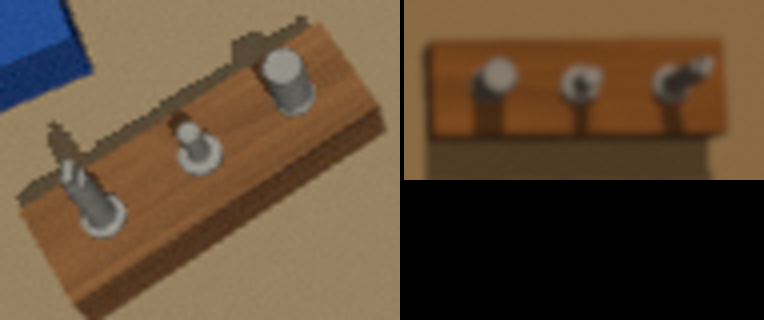

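View pics/c2.png

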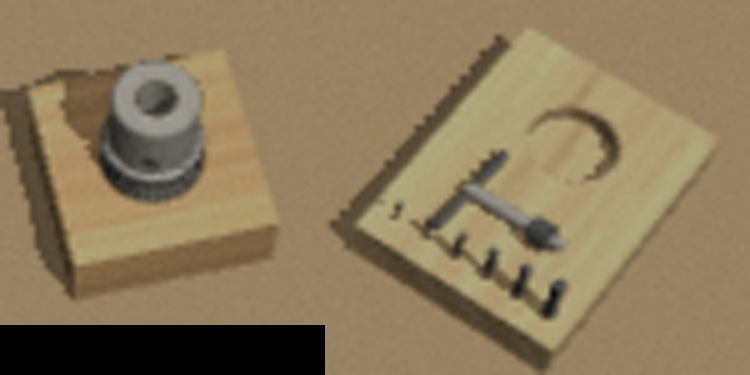

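View pics/c3.png

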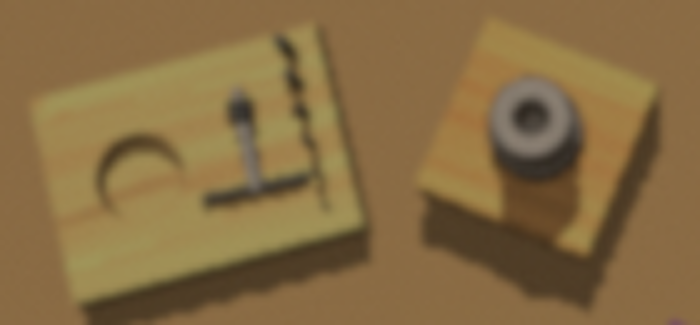

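The enlarged crops show the flat-tang arbor at the rack's -y end. The small block holds the chuck, with its mouth at scene pixel about (276,185). The tray pocket is at scene pixel about (359,155). Now I'll measure these.

Run:
```python
from h import *
from scipy.optimize import least_squares
d=pickle.load(open("a.pkl","rb"))
S=cloud(d["scene"]);T=cloud(d["top"])
for n,W in(("s",S),("t",T)):
    c=d[n=="s" and "scene" or "top"]; cam=c["pose"][:3,3]
    def sel(x0,x1,y0,y1,z0,z1):
        m=(W[...,0]>x0)&(W[...,0]<x1)&(W[...,1]>y0)&(W[...,1]<y1)&(W[...,2]>z0)&(W[...,2]<z1);return W[m]
    def fit(p,r,free=False):
        f=lambda a:np.hypot(p[:,0]-a[0],p[:,1]-a[1])-r
        s=least_squares(f,p[:,:2].mean(0)-(cam[:2]-p[:,:2].mean(0))*.02,loss="soft_l1",f_scale=.001);return s.x.round(4),np.sqrt(np.mean(s.fun**2)).round(4),len(p)
    print(n,"bench",np.nanmedian(W[...,2]))
    print(" shank",fit(sel(.47,.55,-.40,-.33,.06,.112),.0085), "bottom/top half",fit(sel(.47,.55,-.40,-.33,.06,.085),.0087),fit(sel(.47,.55,-.40,-.33,.085,.112),.0083))
    p=sel(.47,.55,-.40,-.33,.118,.135);print(" tang top",p.mean(0).round(4),len(p))
    print(" thick",fit(sel(.47,.55,-.26,-.18,.06,.09),.012))
    p=sel(.45,.6,-.03,.1,.097,.11);print(" chuck top pts",p.mean(0).round(4),p.min(0).round(4),p.max(0).round(4),len(p))
    p=sel(.45,.6,-.03,.1,.065,.095);
    r=least_squares(lambda a:np.hypot(p[:,0]-a[0],p[:,1]-a[1])-a[2],[.515,.04,.02],loss="soft_l1",f_scale=.001);print(" chuck body",r.x.round(4),len(p))
    p=sel(.45,.6,-.05,.12,.036,.048);print(" block top z",np.median(p[:,2]),cv2.minAreaRect((p[:,:2]*1000).astype(np.float32)))
    p=sel(.4,.65,.13,.33,.018,.033);print(" tray",np.median(p[:,2]),cv2.minAreaRect((p[:,:2]*1000).astype(np.float32)))
    p=sel(.45,.56,-.41,-.17,.038,.05);print(" rack",np.median(p[:,2]),cv2.minAreaRect((p[:,:2]*1000).astype(np.float32)))
    for nm,q in(("arb",[.51,-.353,.084]),("mouth",[.518,.037,.102]),("pocket",[.51,.25,.026])): print(nm,proj(c,q).round(1))
```

```text
s bench 0.00037957800749743864
 shank (array([ 0.5104, -0.3544]), np.float64(0.0008), 75) bottom/top half (array([ 0.5105, -0.3542]), np.float64(0.0007), 34) (array([ 0.5102, -0.3546]), np.float64(0.0007), 41)
 tang top [ 0.5127 -0.3533  0.1256] 34
 thick (array([ 0.5077, -0.2223]), np.float64(0.0004), 50)
 chuck top pts [0.5191 0.0354 0.1015] [0.4949 0.0126 0.0971] [0.5414 0.0603 0.107 ] 207
 chuck body [0.5234 0.0313 0.0171] 138
 block top z 0.04183438978132126 ((516.9984130859375, 37.055450439453125), (111.41954040527344, 114.07743835449219), 68.65357971191406)
 tray 0.02605634933660994 ((513.2406616210938, 259.37127685546875), (233.71336364746094, 144.40574645996094), 3.4962527751922607)
 rack 0.0461190239893387 ((509.75299072265625, -288.15802001953125), (71.9094009399414, 212.10452270507812), 1.4605672359466553)
arb [137.3 268.5]
mouth [276.2 184.2]
pocket [333.8 159.3]
t bench -0.001752016615551577
 shank (array([ 0.5097, -0.3537]), np.float64(0.0008), 39) bottom/top half (array([ 0.5097, -0.3535]), np.float64(0.0008), 20) (array([ 0.5096, -0.354 ]), np.float64(0.0006), 19)
 tang top [ 0.5087 -0.3513  0.125 ] 18
 thick (array([ 0.5063, -0.2211]), np.float64(0.0023), 22)
 chuck top pts [0.5149 0.0371 0.0999] [0.4936 0.0166 0.0972] [0.5363 0.0594 0.1042] 158
 chuck body [0.508  0.0347 0.0162] 53
 block top z 0.04025559349711272 ((515.7457275390625, 37.93199920654297), (110.66558837890625, 110.53457641601562), 68.46534729003906)
 tray 0.0240262979757333 ((518.1405639648438, 258.9665222167969), (140.91844177246094, 222.4546661376953), 89.78736114501953)
 rack 0.04406813533526155 ((507.7982177734375, -287.1611633300781), (70.93479919433594, 213.61648559570312), 1.3826264142990112)
arb [390.  183.5]
mouth [250.8 177.3]
pocket [181.4 183.2]
```

step_arm:
  series:
    - [1,0.9,-0.8,0,-0.5]
    - [1,0.9,-0.8,0,-0.5]
    - [1,0.9,-0.8,0,-0.5]
    - [1,0.9,-0.8,0,-0.5]
    - [1,0.9,-0.8,0,-0.5]
    - [1,0.9,-0.8,0,-0.5]
    - [1,0.9,-0.8,0,-0.5]
    - [1,0.9,-0.8,0,-0.5]
    - [1,0.9,-0.8,0,-0.5]
    - [1,0.9,-0.8,0,-0.5]
    - [1,0.9,-0.8,0,-0.5]
    - [1,0,0,0,0]
  squeeze: 60

```text
time: 1.35
tool_pos: [0.4545, 0.2612, 0.215]
tool_rot: [-3.141, 0.001, 2.296]
contact_force: [-0.4, 0.7, -0.8]
opening: 0.0916
```

```bash
cat >> h.py <<'E'
def wproj(c,p):
    T=np.linalg.inv(c["pose"]);q=T[:3,:3]@np.array(p)+T[:3,3];K=c["camera_matrix"]
    r=np.hypot(q[0],q[1]);th=np.arctan2(r,q[2]);return np.array([K[0,2]+K[0,0]*th*q[0]/r,K[1,2]+K[1,1]*th*q[1]/r])
def ray(c,uv,fish=False):
    K=c["camera_matrix"];x=(uv[0]-K[0,2])/K[0,0];y=(uv[1]-K[1,2])/K[1,1]
    if fish:
        th=np.hypot(x,y);v=np.array([np.sin(th)*x/th,np.sin(th)*y/th,np.cos(th)])
    else: v=np.array([x,y,1.])
    return c["pose"][:3,:3]@v
def hit(c,uv,z,fish=False):
    v=ray(c,uv,fish);o=c["pose"][:3,3];return (o+v*(z-o[2])/v[2]).round(4)
def wcloud(c):
    z=c["range_z"];K=c["camera_matrix"];v,u=np.mgrid[:z.shape[0],:z.shape[1]]
    x=(u-K[0,2])/K[0,0];y=(v-K[1,2])/K[1,1];th=np.hypot(x,y)+1e-9
    t=np.tan(th);P=np.stack([t*x/th*z,t*y/th*z,z],-1);W=P@c["pose"][:3,:3].T+c["pose"][:3,3];W[z==0]=np.nan;return W
E
python3 - <<'E'
from h import *
d=grab("b",("wrist",));c=d["wrist"];s=sensors.observe();print(s["tool_pos"],s["tool_rot"],s["qpos"])
W=wcloud(c);print(wproj(c,[.51,.287,.026]),wproj(c,[.517,.037,.102]))
a=pickle.load(open("a.pkl","rb"))
print("mouth",hit(a["scene"],(276.4,184),.102),hit(a["top"],(251.2,178.4),.102))
print("pocket",hit(a["scene"],(359.6,154),.026),hit(a["top"],(158.2,176.4),.026))
E
```

```text
[0.45305863 0.26230657 0.21492574] [-3.14079110e+00 -2.93058231e-04  2.29821195e+00] [ 3.78350690e-01  3.40222446e-01  1.52821233e+00  1.29527694e-06
  1.27401132e+00 -3.49065427e-01]
[303.22042341 181.80935896] [180.58069043 336.03796623]
mouth [0.5178 0.0378 0.102 ] [0.5148 0.0358 0.102 ]
pocket [0.5383 0.3227 0.026 ] [0.5296 0.3218 0.026 ]
```

View pics/b_wrist.png

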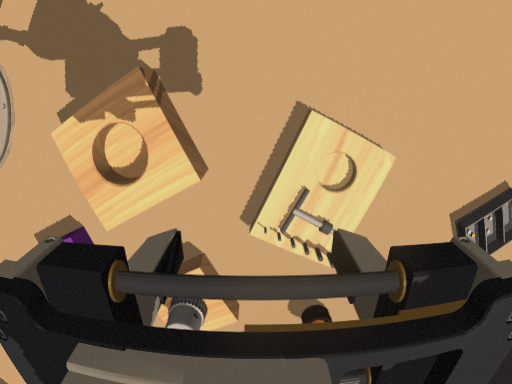

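The wrist view shows the tray, with its pocket rim at about (336,172). The chuck is partly hidden under the gripper at (186,315). I'll enlarge it to fit the rim.

Run:
```python
from h import *
c=pickle.load(open("b.pkl","rb"))["wrist"];a=pickle.load(open("a.pkl","rb"))
im=cv2.resize(c["pixels"][140:210,295:380],None,fx=6,fy=6,interpolation=cv2.INTER_CUBIC)
def circ(im,f,u0,v0,ctr,k):
    pts=[]
    for t in np.linspace(0,2*np.pi,48):
        p=f([ctr[0]+.026*np.cos(t),ctr[1]+.026*np.sin(t),.026]); pts.append((p-[u0,v0]+.5)*k)
    cv2.polylines(im,[np.array(pts).astype(int)],True,(0,0,255),1)
print(hit(c,(336.5,172),.026,True))
ctr=(.533,.322)
circ(im,lambda p:wproj(c,p),295,140,ctr,6)
s=cv2.resize(a["scene"]["pixels"][130:185,330:390],None,fx=5,fy=5,interpolation=cv2.INTER_CUBIC)
circ(s,lambda p:proj(a["scene"],p),330,130,ctr,5)
t=cv2.resize(a["top"]["pixels"][150:205,130:190],None,fx=5,fy=5,interpolation=cv2.INTER_CUBIC)
circ(t,lambda p:proj(a["top"],p),130,150,ctr,5)
b=np.hstack([s,t]);b=np.vstack([b,np.zeros((im.shape[0]-b.shape[0] if im.shape[0]>b.shape[0] else 0,b.shape[1],3),np.uint8)])
cv2.imwrite("pics/d1.png",s);cv2.imwrite("pics/d.png",im);cv2.imwrite("pics/d2.png",np.hstack([s,t]))
# pocket floor points by depth
for n,W in(("w",wcloud(c)),("s",cloud(a["scene"])),("t",cloud(a["top"]))):
    m=(abs(W[...,0]-.533)<.045)&(abs(W[...,1]-.322)<.045)
    zt=np.nanpercentile(W[m][:,2],70);q=W[m&(W[...,2]<zt-.0065)&(W[...,2]>zt-.018)]
    print(n,zt,len(q),cv2.minEnclosingCircle((q[:,:2]*1000).astype(np.float32)),q[:,2].min())
```

```text
[0.5331 0.3251 0.026 ]
w 0.323765703018828 2394 ((502.68048095703125, 313.42559814453125), 36.48634338378906) 0.30577202141414783
s 0.026274751501360206 185 ((532.5695190429688, 328.8317565917969), 24.792682647705078) 0.008879199110708447
t 0.024571198276190254 212 ((533.5762939453125, 324.5635986328125), 44.94240951538086) 0.007105971207589601
```

View pics/d.png

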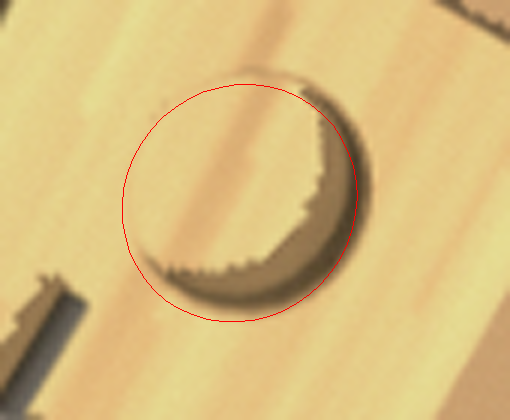

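View pics/d2.png

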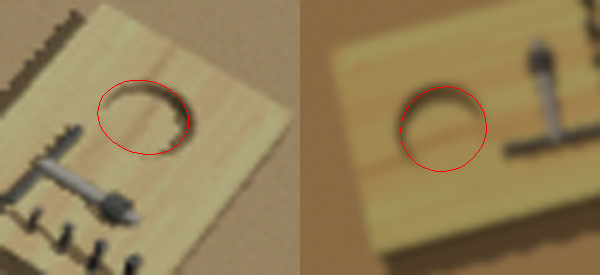

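Run:
```python
from h import *
c=pickle.load(open("b.pkl","rb"))["wrist"];a=pickle.load(open("a.pkl","rb"))
p=[.533,.322,.026]
print(hit(c,wproj(c,p)+[2.1,-2.2],.026,True),hit(a["scene"],proj(a["scene"],p)+[.7,.3],.026),hit(a["top"],proj(a["top"],p)+[-.4,-.6],.026))
# mouth overlays
def circ(im,f,u0,v0,ctr,k,r,z,col):
    pts=[(f([ctr[0]+r*np.cos(t),ctr[1]+r*np.sin(t),z])-[u0,v0]+.5)*k for t in np.linspace(0,2*np.pi,48)]
    cv2.polylines(im,[np.array(pts).astype(int)],True,col,1)
ims=[]
for n,(u0,v0),ctr in(("scene",(258,165),(.5175,.0375)),("top",(232,160),(.5150,.0365))):
    im=cv2.resize(a[n]["pixels"][v0:v0+38,u0:u0+38],None,fx=10,fy=10,interpolation=cv2.INTER_CUBIC)
    circ(im,lambda q:proj(a[n],q),u0,v0,ctr,10,.010,.102,(0,0,255));ims.append(im)
cv2.imwrite("pics/e.png",np.hstack(ims))
```

```text
[0.533  0.3259 0.026 ] [0.5349 0.3229 0.026 ] [0.5348 0.3233 0.026 ]
```

View pics/e.png

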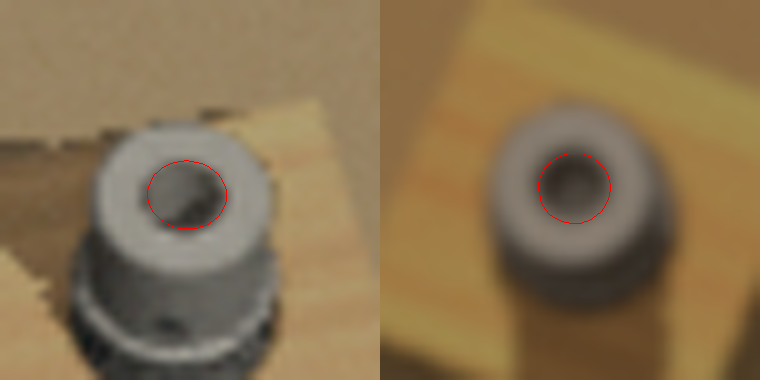

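step_arm:
  series:
    - [1,0.2,-1,0,-0.7]
    - [1,0.2,-1,0,-0.7]
    - [1,0.2,-1,0,-0.7]
    - [1,0.2,-1,0,-0.7]
    - [1,0.2,-1,0,-0.7]
    - [1,0.2,-1,0,-0.7]
    - [1,0.2,-1,0,-0.7]
    - [1,0.2,-1,0,-0.7]
    - [1,0.2,-1,0,-0.7]
    - [1,0.2,-1,0,-0.7]
    - [1,0.2,-1,0,-0.7]
    - [1,0,0,0,0]

```text
time: 2.6
tool_pos: [0.5074, -0.0129, 0.2152]
tool_rot: [-3.141, 0.0, 1.682]
contact_force: [-0.1, 0.4, -0.0]
opening: 0.0919
```

Run:
```python
from h import *
d=grab("f",("wrist",));c=d["wrist"];s=sensors.observe();print(s["tool_pos"],s["tool_rot"],s["qpos"])
print(wproj(c,[.5165,.037,.102]),wproj(c,[.51,-.354,.084]))
```

```text
[ 0.50703416 -0.01151719  0.21522595] [-3.14111180e+00 -5.90866799e-04  1.68432215e+00] [-1.74210459e-01  3.09911685e-01  1.57173205e+00  4.51678342e-04
  1.26057771e+00 -2.87874447e-01]
[271.84219025 136.82522502] [234.85598576 383.19457202]
```

View pics/f_wrist.png

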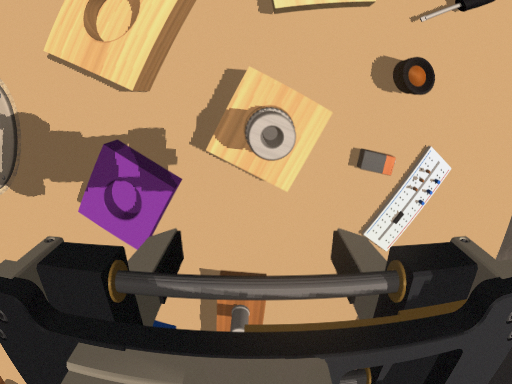

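The wrist view shows the chuck's socket at about (271.5,135), which agrees with the estimate to within 2 px (about 2 mm).

Run:
```python
from h import *
c=pickle.load(open("f.pkl","rb"))["wrist"]
u0,v0=242,100
im=cv2.resize(c["pixels"][v0:v0+70,u0:u0+60],None,fx=8,fy=8,interpolation=cv2.INTER_CUBIC)
for ctr in((.5165,.037),):
  for r in(.01,.0225):
    pts=[(wproj(c,[ctr[0]+r*np.cos(t),ctr[1]+r*np.sin(t),.102])-[u0,v0]+.5)*8 for t in np.linspace(0,2*np.pi,48)]
    cv2.polylines(im,[np.array(pts).astype(int)],True,(0,0,255),1)
cv2.imwrite("pics/g.png",im)
print(hit(c,(271.5,135),.102,True))
```

```text
[0.516  0.0387 0.102 ]
```

View pics/g.png

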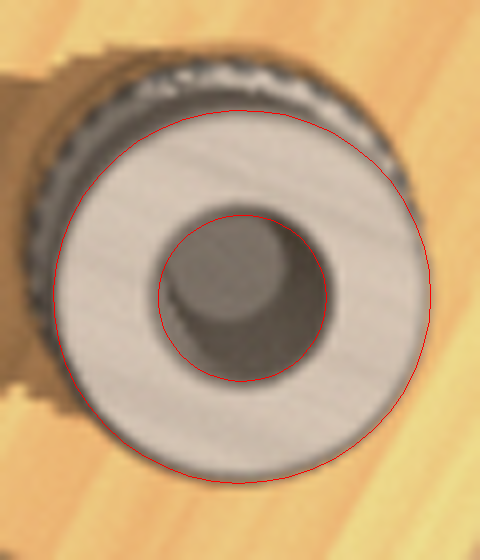

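step_arm:
  series:
    - [1,0,-1,0,-0.1]
    - [1,0,-1,0,-0.1]
    - [1,0,-1,0,-0.1]
    - [1,0,-1,0,-0.1]
    - [1,0,-1,0,-0.1]
    - [1,0,-1,0,-0.1]
    - [1,0,-1,0,-0.1]
    - [1,0,-1,0,-0.1]
    - [1,0,-1,0,-0.1]
    - [1,0.1,-1,0,-0.1]
    - [1,0,-1,0,-0.1]

```text
time: 3.75
tool_pos: [0.5105, -0.2854, 0.2154]
tool_rot: [3.142, -0.001, 1.6]
contact_force: [-0.1, 0.3, 0.4]
opening: 0.0918
```

step_arm:
  series:
    - [1,0,-1,0,0]
    - [1,0,-1,0,0]
    - [1,0,-1,0,0]
    - [1,0,-1,0,0]
    - [1,0,-1,0,0]
    - [1,0,0,0,0]
    - [1,0,0,0,0]

```text
time: 4.45
tool_pos: [0.5104, -0.41, 0.2149]
tool_rot: [-3.141, -0.002, 1.598]
contact_force: [-0.4, 0.8, -0.7]
opening: 0.0919
```

Run:
```python
from h import *
d=grab("i",("wrist",));c=d["wrist"];s=sensors.observe();print(s["tool_pos"],s["tool_rot"],s["qpos"])
u,v=wproj(c,[.51,-.354,.09]);print(u,v)
u0,v0=int(u)-35,int(v)-35
im=cv2.resize(c["pixels"][v0:v0+70,u0:u0+70],None,fx=8,fy=8,interpolation=cv2.INTER_CUBIC)
for z,r in((.052,.013),(.116,.0083)):
    pts=[(wproj(c,[.51+r*np.cos(t),-.354+r*np.sin(t),z])-[u0,v0]+.5)*8 for t in np.linspace(0,2*np.pi,48)]
    cv2.polylines(im,[np.array(pts).astype(int)],True,(0,0,255),1)
cv2.imwrite("pics/j.png",im)
```

```text
[ 0.51044707 -0.40966083  0.21519365] [-3.14137105e+00 -1.35007683e-03  1.59869324e+00] [-7.93675399e-01  5.88654777e-01  1.12298273e+00  7.64686773e-04
  1.43109466e+00 -8.21679379e-01]
257.6821037997789 128.13596871052923
```

View pics/j.png

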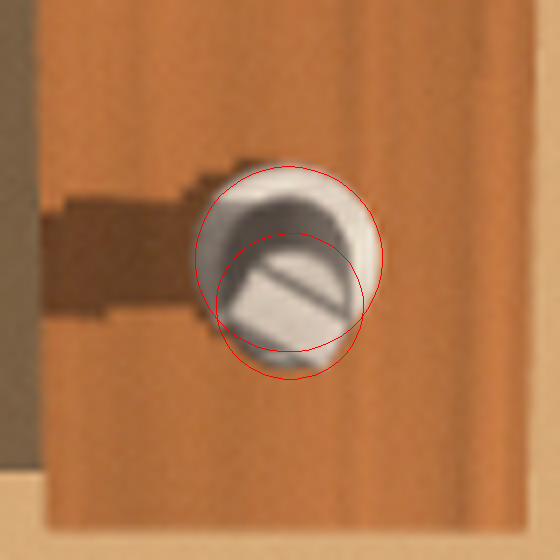

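The wrist view shows the arbor within about 0.5 mm of (0.510, -0.3535). I'll move over it and go down.

step_arm:
  series:
    - [1,0,0.78,0,0]
    - [1,0,0.78,0,0]
    - [1,0,0.78,0,0]
    - [1,0,0,-0.5,0]
    - [1,0,0,-0.9,0]
    - [1,0,0,-0.9,0]
    - [1,0,0,-0.9,0]
    - [1,0,0,-0.9,0]
    - [1,0,0,-0.9,0]
    - [1,0,0,0,0]
    - [1,0,0,0,0]

```text
time: 5.6
tool_pos: [0.5099, -0.3527, 0.0903]
tool_rot: [-3.141, -0.001, 1.597]
contact_force: [-0.6, 0.0, -0.0]
opening: 0.0916
```

step_arm:
  series:
    - [0,0,0,0,0]
    - [0,0,0,0,0]
    - [0,0,0,0,0]
    - [0,0,0,0,0]
    - [0,0,0,0,0]
    - [0,0,0,0,0]
    - [0,0,0,0,0]
    - [0,0,0,0,0]
    - [0,0,0,0,0]
    - [0,0,0,0,0]
  squeeze: 60

```text
time: 6.6
tool_pos: [0.5098, -0.3531, 0.0904]
tool_rot: [3.142, -0.0, 1.597]
contact_force: [-0.4, 0.6, 0.5]
opening: 0.0162
```

step_arm:
  series:
    - [0,0,0,0.2,0]
    - [0,0,0,0.4,0]
    - [0,0,0,0.5,0]
    - [0,0,0,0.7,0]
    - [0,0,0,0.8,0]
    - [0,0,0,0.8,0]
    - [0,0,0,0.8,0]
    - [0,0,0,0.8,0]
    - [0,0,0,0.6,0]
    - [0,0,0,0,0]
    - [0,0,0,0,0]

```text
time: 7.7
tool_pos: [0.5098, -0.353, 0.2308]
tool_rot: [3.141, 0.001, 1.597]
contact_force: [0.3, 0.2, -0.9]
opening: 0.0142
```

Run:
```python
from h import *
d=grab("k",("scene","top"));s=sensors.observe();print(s)
c=d["scene"];t=s["tool_pos"];u,v=proj(c,[t[0],t[1],t[2]-.04]).astype(int);print(u,v)
c2=d["top"];u2,v2=proj(c2,[t[0],t[1],t[2]-.04]).astype(int)
cv2.imwrite("pics/k1.png",np.hstack([cv2.resize(c["pixels"][v-35:v+35,u-35:u+35],None,fx=5.5,fy=5.5,interpolation=cv2.INTER_CUBIC),cv2.resize(c2["pixels"][v2-35:v2+35,u2-35:u2+35],None,fx=5.5,fy=5.5,interpolation=cv2.INTER_CUBIC)]))
```

```text
{'time': 7.8, 'qpos': array([-7.29264589e-01,  5.11505663e-01,  1.21653577e+00,  5.96538819e-05,
        1.41522743e+00, -7.55284956e-01]), 'qvel': array([-0.00028204,  0.00690787,  0.00052105, -0.0012341 ,  0.00060856,
        0.00168778]), 'joint_efforts': array([ 2.53816025e-02, -5.45967185e+01, -2.66042823e+01,  3.36100871e-02,
        8.30313214e-02,  9.68733411e-05]), 'tool_pos': array([ 0.50940146, -0.35271313,  0.22955929]), 'tool_rot': array([-3.14041263e+00, -1.19193061e-03,  1.59680670e+00]), 'contact_force': array([-0.82784017,  0.48191836, -0.99343342]), 'torque': array([-0.05552774,  0.08092585, -0.04008268]), 'opening': 0.014635821072576055}
124 251
```

View pics/k1.png

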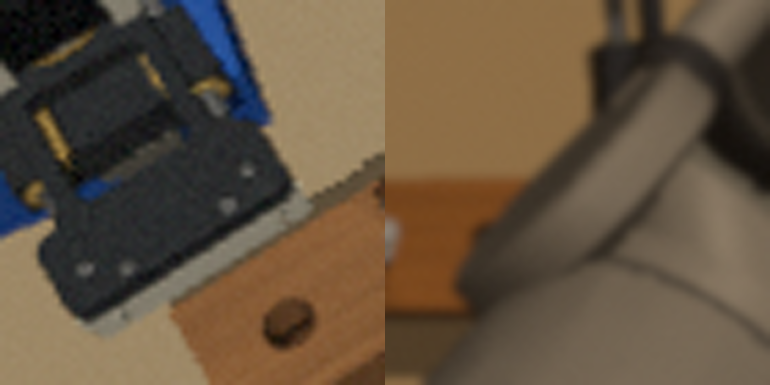

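The scene view shows the arbor's rack hole empty at crop (290,320), so the arbor came out, but the gripper hides it. The opening fell from 16.2 to 14.5 mm, so I'm checking for slip with the wrist camera.

Run:
```python
from h import *
d=grab("l",("wrist",));c=d["wrist"];s=sensors.observe();print(s["opening"],s["tool_pos"])
t=s["tool_pos"]
for dz in(-.0784,-.0444,-.0384,0,.04): print(dz,wproj(c,t+[0,0,dz]))
```

```text
0.014623943915533278 [ 0.50941182 -0.35272161  0.22939624]
-0.0784 [256.49969365 197.12320897]
-0.0444 [256.38681021 211.25614954]
-0.0384 [256.36358736 214.16795243]
0 [256.18313291 236.84495047]
0.04 [255.91065649 271.25919106]
```

View pics/l_wrist.png

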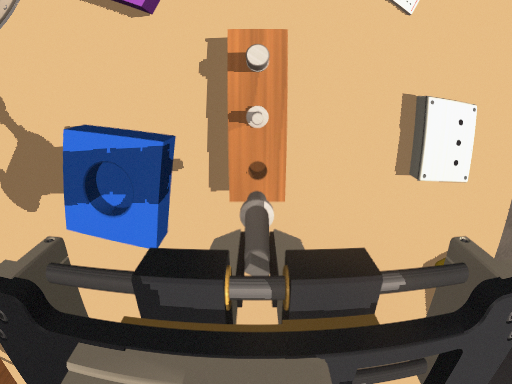

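Run:
```python
from h import *
c=pickle.load(open("l.pkl","rb"))["wrist"]
u0,v0=220,180
im=cv2.resize(c["pixels"][v0:v0+70,u0:u0+75],None,fx=8,fy=8,interpolation=cv2.INTER_CUBIC)
t=np.array([.5094,-.3530,.2294])
for z,r,col in((-.0444,.013,(0,0,255)),(-.0384,.013,(0,255,255)),(-.0784,.0083,(0,255,0)),(-.0384,.0085,(255,0,0))):
    pts=[(wproj(c,t+[r*np.cos(a),r*np.sin(a),z])-[u0,v0]+.5)*8 for a in np.linspace(0,2*np.pi,48)]
    cv2.polylines(im,[np.array(pts).astype(int)],True,col,1)
cv2.imwrite("pics/l1.png",im)
```

```text
(no output)
```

View pics/l1.png

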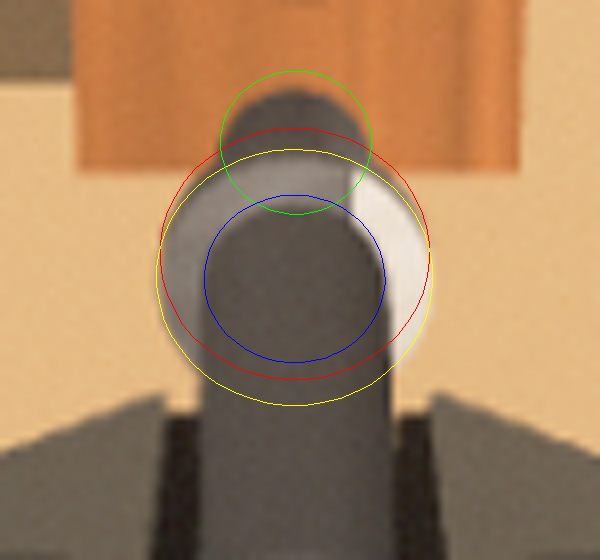

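step_arm:
  series:
    - [0,0,0.5,0,0]
    - [0,0,1,0,0]
    - [0,0,1,0,0]
    - [0,0.1,1,0,0]
    - [0,0,1,0,0]
    - [0,0,1,0,0]
    - [0,0.1,1,0,0]
    - [0,0,1,0,0]
    - [0,0,1,0,0]
    - [0,0,1,0,0]
    - [0,0,1,0,0]
    - [0,0,1,0,0]

```text
time: 9.05
tool_pos: [0.5141, -0.0637, 0.2301]
tool_rot: [-3.141, -0.001, 1.597]
contact_force: [0.5, -0.5, -0.7]
opening: 0.0145
```

step_arm:
  series:
    - [0,0.07,1,0,0]
    - [0,0,1,0,0]
    - [0,0,1,0,0]
    - [0,0,0.7,0,0]
    - [0,0,0.4,0,0]
    - [0,0,0.06,0,0]
    - [0,0,0,0,0]
    - [0,0,0,0,0]
    - [0,0,0,0,0]

```text
time: 9.95
tool_pos: [0.5166, 0.0377, 0.2304]
tool_rot: [3.142, 0.0, 1.596]
contact_force: [-1.0, -0.2, -1.1]
opening: 0.0143
```

```bash
cat > ov.py <<'E'
from h import *
import sys
tag=sys.argv[1];mx,my,mz=map(float,sys.argv[2:5])
d=grab(tag,("wrist",));c=d["wrist"];s=sensors.observe();t=s["tool_pos"];print(t,s["tool_rot"],s["contact_force"],s["opening"])
u0,v0=205,165
im=cv2.resize(c["pixels"][v0:v0+90,u0:u0+100],None,fx=6,fy=6,interpolation=cv2.INTER_CUBIC)
def ci(o,r,col):
    pts=[(wproj(c,np.array(o)+[r*np.cos(a),r*np.sin(a),0])-[u0,v0]+.5)*6 for a in np.linspace(0,2*np.pi,48)]
    cv2.polylines(im,[np.array(pts).astype(int)],True,col,1)
for z,r,col in((-.0444,.013,(0,0,255)),(-.0784,.0075,(0,255,0)),(-.0384,.0085,(255,0,0))): ci(t+[0,0,z],r,col)
ci([mx,my,mz],.01,(255,0,255));ci([mx,my,mz],.0225,(255,0,255))
cv2.imwrite(f"pics/{tag}.png",im)
E
python3 ov.py m .5163 .0373 .102
```

```text
[0.51660246 0.03771776 0.2304027 ] [3.14159037e+00 1.15217762e-04 1.59570440e+00] [-0.59237175  0.52518127 -1.60754597] 0.014628202833645697
```

View pics/m.png

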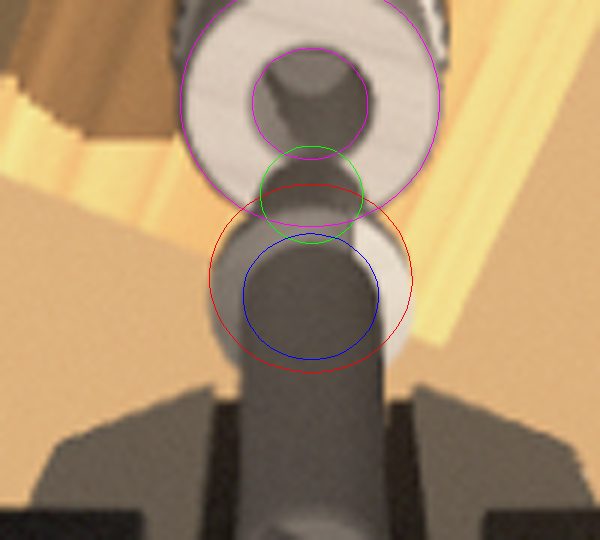

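Run:
```python
from h import *
c=pickle.load(open("m.pkl","rb"))["wrist"];W=wcloud(c)
t=np.array([.5166,.0377,.2304])
for u in(241,243,256,268,270,272):
    print(u,[(v,*(W[v,u]-t).round(4)) for v in(196,199,202,205,209,213)])
print("end",[(v,*(W[v,256]-t).round(4)) for v in range(189,200)])
print("mouth face",W[180:190,238:242,2].mean(),W[175:190,272:276,2].mean())
# shank: u=256 rows
print([(v,*(W[v,256]-t).round(4)) for v in range(205,245,5)])
```

```text
241 [(196, np.float64(-0.016), np.float64(-0.0164), np.float64(-0.1289)), (199, np.float64(-0.0188), np.float64(-0.0408), np.float64(-0.1894)), (202, np.float64(-0.0188), np.float64(-0.0446), np.float64(-0.1887)), (205, np.float64(-0.0188), np.float64(-0.0491), np.float64(-0.1899)), (209, np.float64(-0.0116), np.float64(0.0035), np.float64(-0.0392)), (213, np.float64(-0.0115), np.float64(0.0005), np.float64(-0.0388))]
243 [(196, np.float64(-0.0138), np.float64(-0.0162), np.float64(-0.1285)), (199, np.float64(-0.014), np.float64(-0.0209), np.float64(-0.1325)), (202, np.float64(-0.0162), np.float64(-0.0447), np.float64(-0.1893)), (205, np.float64(-0.0101), np.float64(0.0066), np.float64(-0.0396)), (209, np.float64(-0.01), np.float64(0.0039), np.float64(-0.0385)), (213, np.float64(-0.01), np.float64(0.0005), np.float64(-0.0388))]
256 [(196, np.float64(-0.0005), np.float64(0.0075), np.float64(-0.0588)), (199, np.float64(-0.0005), np.float64(0.0115), np.float64(-0.0399)), (202, np.float64(-0.0005), np.float64(0.0095), np.float64(-0.0388)), (205, np.float64(-0.0004), np.float64(0.0074), np
[... 2047 characters left out ...]
.0005), np.float64(0.0112), np.float64(-0.0432)), (199, np.float64(-0.0005), np.float64(0.0115), np.float64(-0.0399))]
mouth face nan 0.1012560527148911
[(205, np.float64(-0.0004), np.float64(0.0074), np.float64(-0.0383)), (210, np.float64(-0.0004), np.float64(0.007), np.float64(-0.0291)), (215, np.float64(-0.0003), np.float64(0.0061), np.float64(-0.0218)), (220, np.float64(-0.0003), np.float64(0.007), np.float64(-0.0108)), (225, np.float64(-0.0003), np.float64(0.0064), np.float64(-0.0042)), (230, np.float64(-0.0003), np.float64(0.0064), np.float64(0.0034)), (235, np.float64(-0.0002), np.float64(0.0064), np.float64(0.0103)), (240, np.float64(-0.0002), np.float64(0.0065), np.float64(0.0171))]
```

The depth readings show the collar top 38.5 mm below the TCP, so there was no slip. The arbor axis is about 1.5 mm towards -y of the TCP, so I'll shift by +1.3 mm in y and go down.

step_arm:
  series:
    - [0,0.012,0.052,0,0]
    - [0,0,0,-0.4,0]
    - [0,0,0,-0.6,0]
    - [0,0,0,-0.4,0]
    - [0,0,0,-0.2,0]
    - [0,0,0,0,0]
    - [0,0,0,0,0]

```text
time: 10.7
tool_pos: [0.5171, 0.0397, 0.1907]
tool_rot: [3.141, 0.0, 1.597]
contact_force: [-0.6, -0.1, -0.5]
opening: 0.015
```

```bash
python3 ov.py n .5165 .0375 .102
```

```text
[0.51720143 0.03972826 0.1909008 ] [3.14061834e+00 5.33762400e-05 1.59682229e+00] [-0.02901563 -0.12040006 -1.02198705] 0.014582712443676472
```

View pics/n.png

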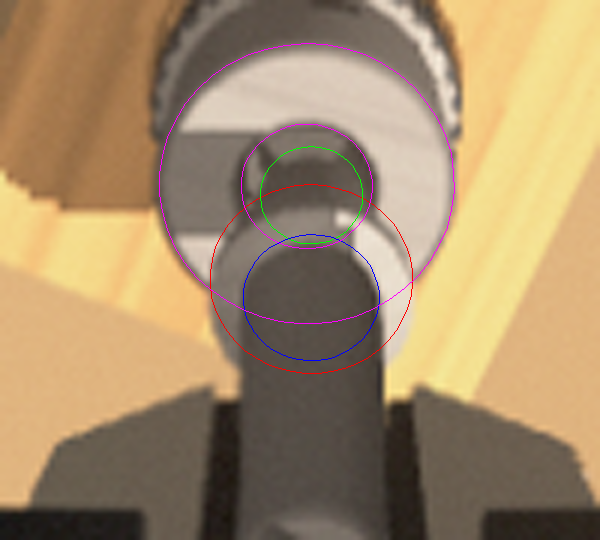

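Run:
```python
from h import *
c=pickle.load(open("n.pkl","rb"))["wrist"];W=wcloud(c)
k=11;u0,v0=228,168
im=cv2.resize(c["pixels"][v0:v0+52,u0:u0+58],None,fx=k,fy=k,interpolation=cv2.INTER_CUBIC)
def ci(o,r,col):
    pts=[(wproj(c,np.array(o)+[r*np.cos(a),r*np.sin(a),0])-[u0,v0]+.5)*k for a in np.linspace(0,2*np.pi,64)]
    cv2.polylines(im,[np.array(pts).astype(int)],True,col,1)
ci([.5168,.0368,.102],.01,(255,0,255));ci([.5168,.0368,.102],.0225,(255,0,255))
t=np.array([.5172,.0397,.1909])
for dy in(-.0015,):
    ci(t+[0,dy,-.0784],.0075,(0,255,0));ci(t+[-.0003,dy,-.0384],.013,(0,0,255))
cv2.imwrite("pics/n1.png",im)
m=(abs(W[...,0]-.517)<.03)&(abs(W[...,1]-.037)<.03)&(W[...,2]>.094)&(W[...,2]<.109);p=W[m]
print(len(p),p.min(0),p.max(0),np.median(p[:,2]))
print([(v,*(W[v,256]).round(4)) for v in range(170,215,2)])
```

```text
1186 [0.49273389 0.01922537 0.09403547] [0.53938138 0.05971992 0.10319858] 0.1010121947924256
[(170, np.float64(0.5163), np.float64(0.0595), np.float64(0.0932)), (172, np.float64(0.5163), np.float64(0.0596), np.float64(0.1014)), (174, np.float64(0.5163), np.float64(0.058), np.float64(0.1024)), (176, np.float64(0.5164), np.float64(0.0561), np.float64(0.1018)), (178, np.float64(0.5164), np.float64(0.0543), np.float64(0.1023)), (180, np.float64(0.5165), np.float64(0.0521), np.float64(0.101)), (182, np.float64(0.5165), np.float64(0.0503), np.float64(0.1013)), (184, np.float64(0.5166), np.float64(0.0485), np.float64(0.1015)), (186, np.float64(0.5168), np.float64(0.0363), np.float64(0.0668)), (188, np.float64(0.5169), np.float64(0.0334), np.float64(0.0643)), (190, np.float64(0.5169), np.float64(0.0315), np.float64(0.0652)), (192, np.float64(0.5167), np.float64(0.0464), np.float64(0.1184)), (194, np.float64(0.5167), np.float64(0.0472), np.float64(0.1266)), (196, np.float64(0.5167), np.float64(0.0476), np.float64(0.1327)), (198, np.float64(0.5166), np.float64(0.0513), np.float64(0.1486)), (200, np.float64(0.5166), np.float64(0.051), np.float64(0.1524)), (202, np.float64(0.5167), np.float64(0.0496), np.float64(0.1527)), (204, np.float64(0.5167), np.float64(0.048), np.float64(0.1528)), (206, np.float64(0.5167), np.float64(0.0471), np.float64(0.1545)), (208, np.float64(0.5167), np.float64(0.0467), np.float64(0.1576)), (210, np.float64(0.5168), np.float64(0.0468), np.float64(0.1618)), (212, np.float64(0.5168), np.float64(0.0465), np.float64(0.1649)), (214, np.float64(0.5168), np.float64(0.0464), np.float64(0.1684))]
```

View pics/n1.png

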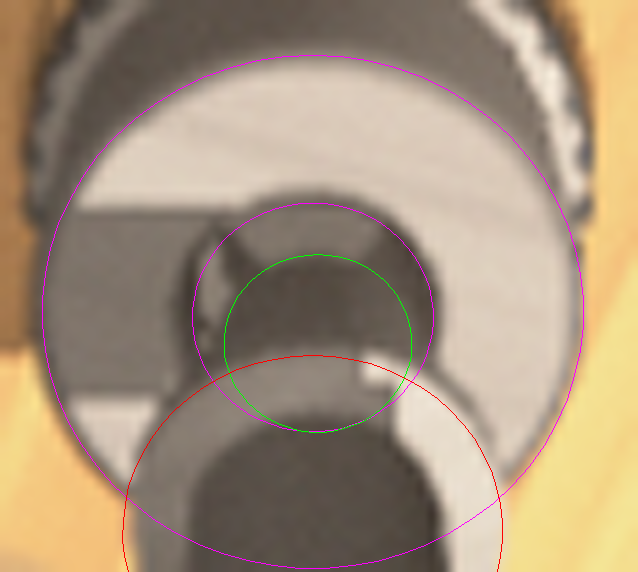

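In this closer view the hole centre is at about y = 0.037 and the arbor axis at 0.038. I'll shift by -0.8 mm in y and go on down while watching the force.

step_arm:
  series:
    - [0,0,-0.032,0,0]
    - [0,0,0,-0.2,0]
    - [0,0,0,-0.2,0]
    - [0,0,0,-0.2,0]
    - [0,0,0,-0.2,0]
    - [0,0,0,0,0]
    - [0,0,0,0,0]

```text
time: 11.45
tool_pos: [0.5168, 0.0389, 0.1703]
tool_rot: [-3.141, -0.0, 1.597]
contact_force: [-0.3, 0.4, -2.1]
opening: 0.0142
```

step_arm:
  series:
    - [0,0,0,-0.1,0]
    - [0,0,0,-0.1,0]
    - [0,0,0,-0.1,0]
    - [0,0,0,0,0]

```text
time: 11.85
tool_pos: [0.5167, 0.0389, 0.1625]
tool_rot: [-3.141, 0.0, 1.597]
contact_force: [-0.3, 0.5, -1.6]
opening: 0.0148
```

step_arm:
  series:
    - [0,0,0,-0.1,0]
    - [0,0,0,-0.1,0]
    - [0,0,0,0,0]
    - [0,0,0,0,0]

```text
time: 12.25
tool_pos: [0.5168, 0.0389, 0.1578]
tool_rot: [-3.141, 0.0, 1.597]
contact_force: [0.2, -0.8, -1.2]
opening: 0.0144
```

step_arm:
  series:
    - [0,0,0,-0.06,0]
    - [0,0,0,-0.06,0]
    - [0,0,0,0,0]
    - [0,0,0,0,0]

```text
time: 12.65
tool_pos: [0.5168, 0.0389, 0.1548]
tool_rot: [-3.141, 0.0, 1.597]
contact_force: [-1.2, -0.6, -1.4]
opening: 0.0142
```

step_arm:
  series:
    - [0,0,0,-0.03,0]
    - [0,0,0,0,0]
    - [0,0,0,0,0]

```text
time: 12.95
tool_pos: [0.5168, 0.0389, 0.1542]
tool_rot: [-3.142, 0.0, 1.597]
contact_force: [0.2, -0.6, -2.2]
opening: 0.0149
```

step_arm:
  series:
    - [0,0,0,-0.03,0]
    - [0,0,0,0,0]
    - [0,0,0,0,0]

```text
time: 13.25
tool_pos: [0.5168, 0.0389, 0.1534]
tool_rot: [3.142, 0.0, 1.597]
contact_force: [-0.8, -1.4, -1.1]
opening: 0.0145
```

step_arm:
  series:
    - [0,0,0,-0.02,0]
    - [0,0,0,0,0]
    - [0,0,0,0,0]

```text
time: 13.55
tool_pos: [0.5168, 0.0389, 0.1529]
tool_rot: [3.142, 0.0, 1.597]
contact_force: [-0.4, 0.4, -1.4]
opening: 0.0149
```

step_arm:
  series:
    - [0,0,0,-0.02,0]
    - [0,0,0,0,0]
    - [0,0,0,0,0]

```text
time: 13.85
tool_pos: [0.5169, 0.0389, 0.1524]
tool_rot: [3.141, 0.0, 1.597]
contact_force: [-0.4, -0.5, -0.8]
opening: 0.0147
```

step_arm:
  series:
    - [0,0,0,-0.02,0]
    - [0,0,0,0,0]
    - [0,0,0,0,0]

```text
time: 14.15
tool_pos: [0.5169, 0.0389, 0.152]
tool_rot: [3.141, 0.0, 1.597]
contact_force: [-0.9, -1.0, 0.0]
opening: 0.0149
```

step_arm:
  series:
    - [0,0,0,-0.015,0]
    - [0,0,0,0,0]
    - [0,0,0,0,0]

```text
time: 14.45
tool_pos: [0.517, 0.0389, 0.1518]
tool_rot: [3.141, 0.0, 1.597]
contact_force: [-1.9, -0.6, 2.5]
opening: 0.0144
```

step_arm:
  series:
    - [0,0,0,-0.015,0]
    - [0,0,0,0,0]
    - [0,0,0,0,0]

```text
time: 14.75
tool_pos: [0.5171, 0.0389, 0.1515]
tool_rot: [3.141, 0.0, 1.597]
contact_force: [-1.1, -1.6, 5.5]
opening: 0.0146
```

step_arm:
  series:
    - [0,0,0,-0.015,0]
    - [0,0,0,0,0]
    - [0,0,0,0,0]

```text
time: 15.05
tool_pos: [0.5172, 0.0389, 0.1514]
tool_rot: [3.14, 0.0, 1.597]
contact_force: [-2.7, -0.8, 6.6]
opening: 0.0144
```

```bash
python3 -c "
from cell import sensors
s=sensors.observe();print(s)"
```

```text
{'time': 15.05, 'qpos': array([-7.27552260e-02,  3.91275580e-01,  1.63922895e+00, -6.31831915e-05,
        1.10985730e+00, -9.87664877e-02]), 'qvel': array([0.00170803, 0.0011158 , 0.00017895, 0.00049653, 0.0027395 ,
       0.00157035]), 'joint_efforts': array([ 4.93057631e-01, -4.04069567e+01, -2.11852920e+01,  4.55737235e-01,
       -5.55270407e-01, -1.68819835e-03]), 'tool_pos': array([0.51720817, 0.03888783, 0.15136644]), 'tool_rot': array([3.14037341e+00, 1.77714135e-04, 1.59683555e+00]), 'contact_force': array([-2.72492637, -0.78887918,  6.60665376]), 'torque': array([-0.30067653,  0.41890252,  0.03509862]), 'opening': 0.014414488359937598}
```

step_arm:
  series:
    - [0,-0.016,0,-0.02,0]
    - [0,0,0,0,0]
    - [0,0,0,0,0]

```text
time: 15.35
tool_pos: [0.5171, 0.0388, 0.1512]
tool_rot: [3.14, 0.0, 1.597]
contact_force: [-1.4, -1.2, 9.0]
opening: 0.0146
```

step_arm:
  series:
    - [0,0,0,-0.015,0]
    - [0,0,0,0,0]
    - [0,0,0,0,0]

```text
time: 15.65
tool_pos: [0.5172, 0.0388, 0.1511]
tool_rot: [3.139, 0.0, 1.597]
contact_force: [-1.1, -1.2, 9.9]
opening: 0.0146
```

step_arm:
  series:
    - [0,-0.01,0,-0.02,0]
    - [0,0,0,0,0]
    - [0,0,0,0,0]

```text
time: 15.95
tool_pos: [0.5172, 0.0388, 0.151]
tool_rot: [3.138, 0.0, 1.597]
contact_force: [-2.6, -1.6, 12.1]
opening: 0.0145
```

step_arm:
  series:
    - [0,0,0,-0.02,0]
    - [0,0,0,0,0]
    - [0,0,0,0,0]

```text
time: 16.25
tool_pos: [0.5174, 0.0388, 0.1509]
tool_rot: [3.138, 0.001, 1.597]
contact_force: [-2.4, -1.4, 15.0]
opening: 0.0149
```

```bash
python3 ov.py o .5165 .037 .102
```

```text
[0.51743265 0.03875317 0.15088196] [3.13755428e+00 5.71073367e-04 1.59683001e+00] [-1.64013629 -0.28514587 13.73092114] 0.014663468683574881
```

View pics/o.png

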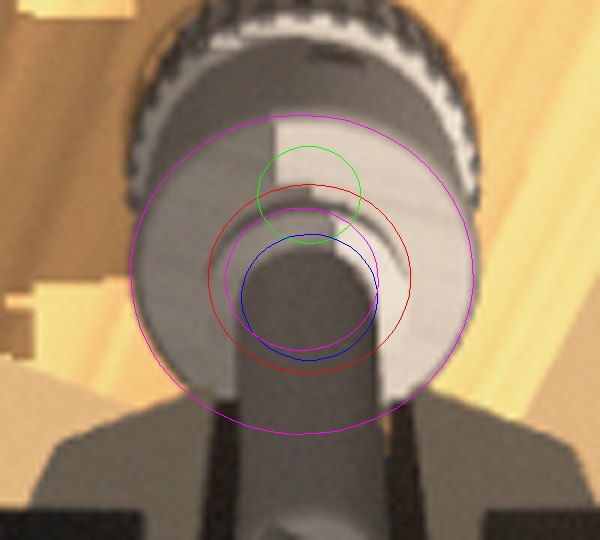

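The cone is in the socket with a small even gap under the collar, and the chuck is upright. I'll push a little further.

step_arm:
  series:
    - [0,-0.01,0,-0.018,0]
    - [0,0,0,0,0]
    - [0,0,0,0,0]

```text
time: 16.6
tool_pos: [0.5174, 0.0388, 0.1508]
tool_rot: [3.137, 0.001, 1.597]
contact_force: [-2.5, -1.0, 16.0]
opening: 0.0144
```

step_arm:
  series:
    - [0,0,0,-0.012,0]
    - [0,0,0,0,0]
    - [0,0,0,0,0]

```text
time: 16.9
tool_pos: [0.5175, 0.0387, 0.1507]
tool_rot: [3.136, 0.001, 1.597]
contact_force: [-2.9, -0.6, 18.0]
opening: 0.0145
```

step_arm:
  series:
    - [0,0,0,0,0]
    - [0,0,0,0,0]

```text
time: 17.1
tool_pos: [0.5175, 0.0387, 0.1507]
tool_rot: [3.136, 0.001, 1.597]
contact_force: [-3.8, -0.7, 18.4]
opening: 0.0147
```

step_arm:
  series:
    - [0,0,0,-0.008,0]
    - [0,0,0,0,0]
    - [0,0,0,0,0]

```text
time: 17.4
tool_pos: [0.5176, 0.0387, 0.1508]
tool_rot: [3.136, 0.001, 1.597]
contact_force: [-2.8, -0.6, 19.0]
opening: 0.0149
```

step_arm:
  series:
    - [0,0,0,0.06,0]
    - [0,0,0,0.06,0]
    - [0,0,0,0,0]
    - [0,0,0,0,0]

```text
time: 17.8
tool_pos: [0.5162, 0.0389, 0.1509]
tool_rot: [3.141, 0.0, 1.597]
contact_force: [-0.3, -1.0, 1.9]
opening: 0.0147
```

```bash
python3 -c "
from cell import sensors
s=sensors.observe();print(s['tool_pos'],s['tool_rot'],s['contact_force'],s['torque'])"
```

```text
[0.51615692 0.03885475 0.15087494] [3.14127677e+00 9.41108773e-05 1.59676219e+00] [-0.25949582 -0.98141016  1.94077891] [-0.34803809 -0.0037204  -0.00877626]
```

step_arm:
  series:
    - [0,0,0,0.04,0]
    - [0,0,0,0.04,0]
    - [0,0,0,0.04,0]
    - [0,0,0,0.06,0]
    - [0,0,0,0.06,0]
    - [0,0,0,0.06,0]
    - [0,0,0,0,0]
    - [0,0,0,0,0]

```text
time: 18.6
tool_pos: [0.516, 0.0389, 0.1586]
tool_rot: [3.141, 0.0, 1.597]
contact_force: [-0.6, -0.0, -8.4]
opening: 0.0143
```

```bash
python3 ov.py p .5165 .037 .1095
```

```text
[0.51593595 0.0389255  0.15851717] [ 3.14147904e+00 -1.18122648e-05  1.59676545e+00] [-4.89075751e-03  8.95322657e-01 -8.08117713e+00] 0.01447165578477524
```

View pics/p.png

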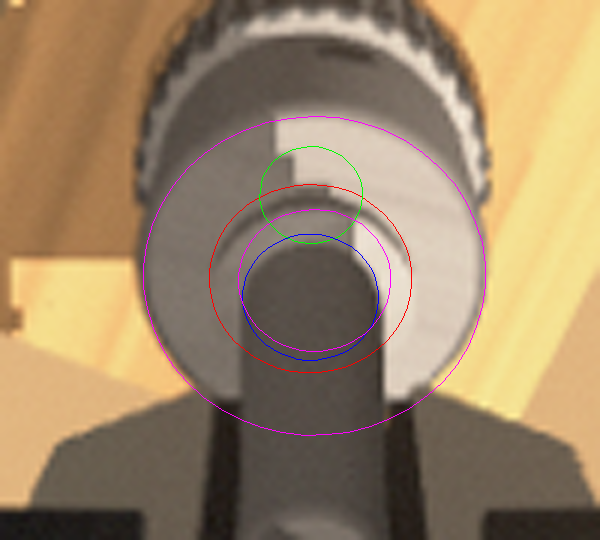

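The whole 8.4 N hangs on the arbor and the collar gap is unchanged. I'll lift further and carry it gently.

step_arm:
  series:
    - [0,0,0,0.1,0]
    - [0,0,0,0.2,0]
    - [0,0,0,0.3,0]
    - [0,0,0,0.4,0]
    - [0,0,0,0.4,0]
    - [0,0,0,0.4,0]
    - [0,0,0,0.3,0]
    - [0,0,0,0.2,0]
    - [0,0,0,0.1,0]
    - [0,0,0,0,0]

```text
time: 19.65
tool_pos: [0.516, 0.0389, 0.2187]
tool_rot: [3.141, 0.0, 1.597]
contact_force: [-0.6, -0.4, -7.7]
opening: 0.0143
```

step_arm:
  series:
    - [0,0,0.1,0,0]
    - [0,0,0.2,0,0]
    - [0,0.05,0.3,0,0]
    - [0,0.05,0.4,0,0]
    - [0,0.05,0.5,0,0]
    - [0,0.05,0.5,0,0]
    - [0,0.05,0.5,0,0]
    - [0,0.05,0.5,0,0]
    - [0,0.05,0.5,0,0]
    - [0,0.05,0.5,0,0]
    - [0,0.05,0.5,0,0]
    - [0,0.05,0.5,0,0]

```text
time: 20.85
tool_pos: [0.5286, 0.165, 0.2185]
tool_rot: [3.142, 0.0, 1.597]
contact_force: [1.0, 0.0, -7.8]
opening: 0.0144
```

step_arm:
  series:
    - [0,0.05,0.5,0,0]
    - [0,0.05,0.5,0,0]
    - [0,0.05,0.5,0,0]
    - [0,0.05,0.5,0,0]
    - [0,0.04,0.5,0,0]
    - [0,0,0.5,0,0]
    - [0,0,0.5,0,0]
    - [0,0,0.5,0,0]
    - [0,0,0.4,0,0]
    - [0,0,0.3,0,0]
    - [0,0,0.2,0,0]
    - [0,0,0,0,0]

```text
time: 22.05
tool_pos: [0.5344, 0.287, 0.2184]
tool_rot: [3.142, -0.0, 1.597]
contact_force: [0.2, 0.1, -8.5]
opening: 0.0146
```

step_arm:
  series:
    - [0,0,0.2,0,0]
    - [0,0,0.4,0,0]
    - [0,0,0.4,0,0]
    - [0,0,0.38,0,0]
    - [0,0,0.2,0,0]
    - [0,0,0,-0.3,0]
    - [0,0,0,-0.3,0]
    - [0,0,0,-0.3,0]
    - [0,0,0,-0.1,0]
    - [0,0,0,0,0]
    - [0,0,0,0,0]

```text
time: 23.15
tool_pos: [0.5347, 0.3258, 0.1937]
tool_rot: [3.141, -0.0, 1.597]
contact_force: [0.0, -0.1, -7.5]
opening: 0.0143
```

Run:
```python
from h import *
d=grab("q",("scene","top","wrist"));s=sensors.observe();print(s["tool_pos"],s["contact_force"])
t=s["tool_pos"]+[-.0003,-.0015,0]
ims=[]
for n in("scene","top"):
    c=d[n];u,v=proj(c,[.534,.3245,.05]).astype(int);u0,v0=u-32,v-32
    im=cv2.resize(c["pixels"][v0:v0+64,u0:u0+64],None,fx=6,fy=6,interpolation=cv2.INTER_CUBIC)
    for o,r,col in(([.534,.3245,.026],.026,(0,0,255)),([t[0],t[1],t[2]-.1348],.015,(0,255,0))):
        pts=[(proj(c,np.array(o)+[r*np.cos(a),r*np.sin(a),0])-[u0,v0]+.5)*6 for a in np.linspace(0,2*np.pi,48)]
        cv2.polylines(im,[np.array(pts).astype(int)],True,col,1)
    ims.append(im)
cv2.imwrite("pics/q.png",np.hstack(ims))
```

```text
[0.53470205 0.32594666 0.19394152] [-0.16790047 -0.16824192 -7.40731652]
```

View pics/q.png

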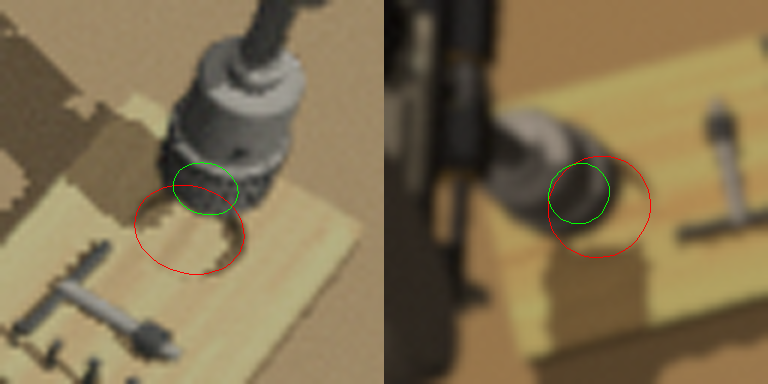

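View pics/q_wrist.png

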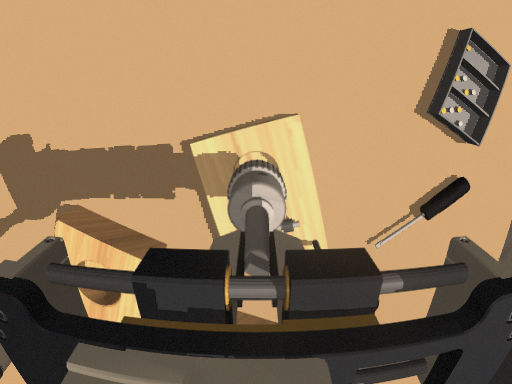

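The scene and top views show the chuck hanging straight above the pocket rim, with the arbor in it and the chuck key clear to the side. I'll lower it.

step_arm:
  series:
    - [0,0,0,-0.2,0]
    - [0,0,0,-0.3,0]
    - [0,0,0,-0.3,0]
    - [0,0,0,-0.2,0]
    - [0,0,0,0,0]

```text
time: 23.8
tool_pos: [0.5338, 0.3256, 0.167]
tool_rot: [-3.139, 0.001, 1.597]
contact_force: [-0.8, 0.1, -8.1]
opening: 0.0141
```

Run:
```python
from h import *
d=grab("r",("scene","top"));s=sensors.observe();print(s["tool_pos"],s["contact_force"])
ims=[]
for n in("scene","top"):
    c=d[n];u,v=proj(c,[.534,.3245,.05]).astype(int);u0,v0=u-32,v-32
    im=cv2.resize(c["pixels"][v0:v0+64,u0:u0+64],None,fx=6,fy=6,interpolation=cv2.INTER_CUBIC);ims.append(im)
    t=s["tool_pos"]+[-.0003,-.0015,0]
    for o,r,col in(([.5345,.324,.026],.026,(0,0,255)),([t[0],t[1],t[2]-.0488],.0225,(0,255,0))):
        pts=[(proj(c,np.array(o)+[r*np.cos(a),r*np.sin(a),0])-[u0,v0]+.5)*6 for a in np.linspace(0,2*np.pi,48)]
        cv2.polylines(im,[np.array(pts).astype(int)],True,col,1)
cv2.imwrite("pics/r.png",np.hstack(ims))
```

```text
[0.5344916  0.32592716 0.16831786] [-0.45045303  0.6002727  -7.84229209]
```

View pics/r.png

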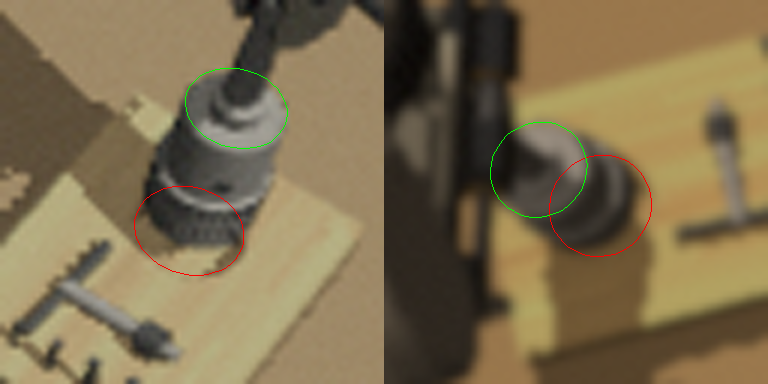

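step_arm:
  series:
    - [0,0,0,-0.1,0]
    - [0,0,0,-0.1,0]
    - [0,0,0,-0.1,0]
    - [0,0,0,-0.1,0]
    - [0,0,0,0,0]
    - [0,0,0,0,0]

```text
time: 24.5
tool_pos: [0.5345, 0.3259, 0.1584]
tool_rot: [-3.142, 0.0, 1.597]
contact_force: [-0.2, -0.2, -7.0]
opening: 0.0147
```

step_arm:
  series:
    - [0,0,0,-0.1,0]
    - [0,0,0,-0.1,0]
    - [0,0,0,-0.06,0]
    - [0,0,0,0,0]
    - [0,0,0,0,0]

```text
time: 25.0
tool_pos: [0.5345, 0.3259, 0.1519]
tool_rot: [3.142, 0.0, 1.597]
contact_force: [-0.4, -0.1, -8.1]
opening: 0.0145
```

step_arm:
  series:
    - [0,0,0,-0.06,0]
    - [0,0,0,0,0]
    - [0,0,0,0,0]

```text
time: 25.3
tool_pos: [0.5344, 0.3259, 0.1505]
tool_rot: [3.142, 0.0, 1.597]
contact_force: [-0.2, -0.3, -7.4]
opening: 0.0145
```

step_arm:
  series:
    - [0,0,0,-0.04,0]
    - [0,0,0,0,0]
    - [0,0,0,0,0]

```text
time: 25.6
tool_pos: [0.5344, 0.3259, 0.1495]
tool_rot: [3.142, 0.0, 1.597]
contact_force: [0.2, -0.3, -8.2]
opening: 0.0147
```

step_arm:
  series:
    - [0,0,0,-0.03,0]
    - [0,0,0,0,0]
    - [0,0,0,0,0]

```text
time: 25.9
tool_pos: [0.5344, 0.3259, 0.1487]
tool_rot: [-3.142, 0.0, 1.597]
contact_force: [-0.2, 0.4, -8.3]
opening: 0.0141
```

step_arm:
  series:
    - [0,0,0,-0.02,0]
    - [0,0,0,0,0]
    - [0,0,0,0,0]

```text
time: 26.2
tool_pos: [0.5344, 0.3259, 0.1482]
tool_rot: [-3.142, 0.0, 1.597]
contact_force: [-0.4, 0.9, -8.0]
opening: 0.0148
```

step_arm:
  series:
    - [0,0,0,-0.02,0]
    - [0,0,0,0,0]
    - [0,0,0,0,0]

```text
time: 26.5
tool_pos: [0.5346, 0.326, 0.1479]
tool_rot: [3.141, -0.0, 1.597]
contact_force: [0.1, -0.2, -5.9]
opening: 0.0147
```

Contact came at TCP z = 0.1479, against an expected 0.1478. I'll settle it so the weight is fully carried by the tray.

step_arm:
  series:
    - [0,0,0,-0.02,0]
    - [0,0,0,0,0]
    - [0,0,0,0,0]

```text
time: 26.8
tool_pos: [0.5347, 0.3261, 0.1479]
tool_rot: [3.14, -0.0, 1.597]
contact_force: [-1.4, -0.1, -0.9]
opening: 0.0142
```

step_arm:
  series:
    - [0,0,0,-0.015,0]
    - [0,0,0,0,0]
    - [0,0,0,0,0]

```text
time: 27.1
tool_pos: [0.5349, 0.3262, 0.1479]
tool_rot: [3.14, -0.001, 1.597]
contact_force: [-0.7, 0.0, 4.6]
opening: 0.0149
```

step_arm:
  series:
    - [0,0,0,0.01,0]
    - [0,0,0,0,0]
    - [0.3,0,0,0,0]
    - [0.5,0,0,0,0]
    - [0.7,0,0,0,0]
    - [1,0,0,0,0]
    - [1,0,0,0,0]
    - [1,0,0,0,0]
    - [1,0,0,0,0]
    - [1,0,0,0,0]

```text
time: 28.1
tool_pos: [0.5345, 0.3259, 0.1471]
tool_rot: [3.142, 0.0, 1.597]
contact_force: [0.1, 0.9, 0.4]
opening: 0.0742
```

```bash
python3 ov.py t .5345 .3245 .099
```

```text
[0.53448018 0.32594807 0.1471394 ] [ 3.14143525e+00 -2.49219811e-05  1.59682157e+00] [-0.14447524 -0.53294813  0.56551592] 0.07777273179854005
```

View pics/t.png

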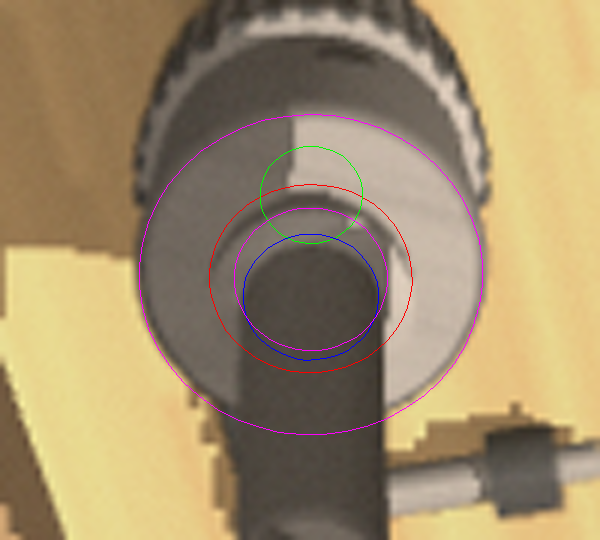

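The arbor stands free of the fingers and the chuck is upright with the arbor seated. I'll retreat straight up.

step_arm:
  series:
    - [1,0,0,0.2,0]
    - [1,0,0,0.5,0]
    - [1,0,0,0.8,0]
    - [1,0,0,0.9,0]
    - [1,0,0,0.9,0]
    - [1,0,0,0.9,0]
    - [1,-1,0,0.5,0]
    - [1,-1,0,0,0]
    - [1,-1,0,0,0]
    - [1,-1,0,0,0]
    - [1,0,0,0,0]

```text
time: 29.25
tool_pos: [0.4322, 0.3263, 0.2665]
tool_rot: [3.141, -0.001, 1.599]
contact_force: [0.2, -0.3, -0.0]
opening: 0.0916
```

Run:
```python
from h import *
d=grab("z",("scene","top"));s=sensors.observe();print(s["time"],s["tool_pos"],s["contact_force"])
c=d["scene"];cv2.imwrite("pics/z.png",np.hstack([cv2.resize(c["pixels"][100:200,300:400],None,fx=4,fy=4,interpolation=cv2.INTER_CUBIC),cv2.resize(d["top"]["pixels"][130:230,110:210],None,fx=4,fy=4,interpolation=cv2.INTER_CUBIC)]))
for n in d:
    W=cloud(d[n]);m=(abs(W[...,0]-.534)<.04)&(abs(W[...,1]-.325)<.04)&(W[...,2]>.11)&(W[...,2]<.2);p=W[m];print(n,len(p),p[:,2].max(),p.mean(0))
    m=(abs(W[...,0]-.534)<.04)&(abs(W[...,1]-.325)<.04)&(W[...,2]>.094)&(W[...,2]<.1045);p=W[m];print(len(p),np.median(p[:,2]),(p.max(0)+p.min(0))/2)
```

```text
29.35 [0.43478061 0.32617849 0.26601651] [0.53720188 0.32155076 0.40996928]
scene 153 0.18899501843535127 [0.53856955 0.32017309 0.14742795]
128 0.09869924736438357 [0.53637822 0.32305735 0.09879766]
top 87 0.18872120688429528 [0.53179591 0.32204802 0.151526  ]
117 0.09703477146637507 [0.53403959 0.32553236 0.09905307]
```

View pics/z.png

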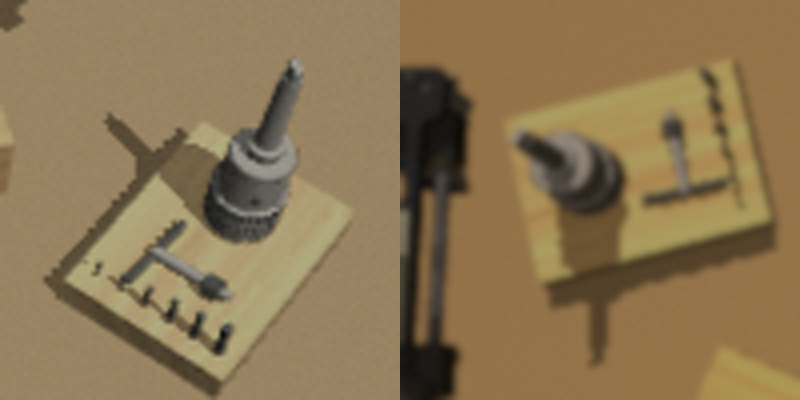

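View pics/z_scene.png

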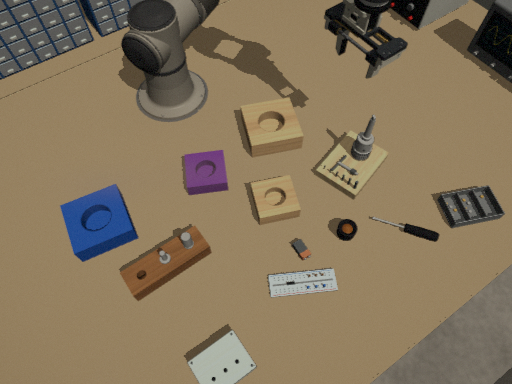

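The final views show the chuck upright in the tray pocket, with the arbor standing in it at scene (370,130). The other two arbors, the battery (302,247) and the lens (347,229) are where they started. Face height is about 0.098 m (0.099 expected) and tang top about 0.189 m (about 0.187 expected).

```bash
python3 -c "
from cell import hand_in
print(hand_in())"
```

```text
the job is handed in; nothing more can be done
None
```

The job is done and handed in at about 29 s of the 59 s allowed. The chuck stands nose down in the tray pocket with the tang arbor still seated in it.

- **Fit:** I took the arbor from the end hole of the rack and pushed it into the socket with about 20 N (wrist reading 19 N, plus the arbor's own weight). That is under the 25 N limit.
- **Lift:** The chuck came up by the arbor alone. The wrist showed about 8.4 N, the full weight, and the gap under the collar did not change.
- **Placing:** The nose touched the pocket floor at TCP z 0.1479 m (0.1478 m expected), and the peak reading on the tray was about 5 N before I let go.
- **Last checks:** The chuck is upright in the pocket, with its top face at about 0.098 m and the tang top at about 0.189 m, as a seated arbor should give. The other two arbors, the battery and the lens look unmoved.
- **Disagreements:**
  - The cameras differed by about 2 to 3 mm on position.
  - The opening read 16.2 mm as the fingers closed, then about 14.5 mm. A depth check found no slip of the arbor in the grip, and I did not find the cause.

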